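Sort the things left on the range into bowl and organiser

TASK

Tidy away what was left along the front of the range: put the garlic bulb and the mandarin in the round bowl, stand the salt shaker and the spice jar upright in the two small bays of the wooden organiser, one in each (either way round), and lay the little wooden spoon flat in its long bay. Do not lay the shaker or the jar over on the way, leave the two tins where they stand, and let go of everything at the end.

Things in the scene. Friction and masses are not known exactly. Their poses are not given: they have to be found in the camera images.
- garlic: garlic bulb, pale, 48 x 50 mm across, 51 mm high with a pointed top, 24 g or so; origin at the centre of its underside, z up
- mandarin: mandarin, orange fruit, solid and rigid, 55 mm across and 48 mm high, about 65 g; origin at the centre of its underside, z up; it can roll
- salt_shaker: salt shaker, clear body 44 mm in diameter up to 70 mm height, above that a rounded pierced top 34 mm wide, 90 mm high in all, about 0.1 kg; origin at the centre of its underside, z up
- spice_jar: spice jar, slim cylinder 41 mm in diameter, 105 mm high with its screwed-on cap, about 0.11 kg; origin at the centre of its underside, z up
- spoon: small wooden spoon, lying flat, 110 mm long, about 25 g: round straight handle 11 mm thick from x = -55 to +30 mm, round shallow head 29 mm in diameter and 10 mm high centred at x = +40 mm; origin at mid length on the underside, x along the spoon towards the head, z up; balances at about x = +5 mm, good to grip on the handle there
- bowl: round open bowl, fixed, 150 mm in diameter at the rim, 61 mm high; inner floor 13 mm above its underside and about 90 mm wide, inside about 130 mm wide at the rim; origin at the centre of its underside
- organiser: wooden organiser, fixed, 147 (its x) by 141 mm (y), floor and walls 5 mm thick; origin: centre of underside. Two jar bays centred at x = -35.5 and +35.5, y = -34.5 mm, each 66 (x) by 62 mm (y) inside, walls 32 mm high (from underside); one long bay centred at x = 0, y = +33 mm, 137 (x) by 64 mm (y) inside, outer walls 18 mm high. Jars already standing there rise close beside the long bay
- tin: bystander: low round food tin, 75 mm in diameter, 58 mm high, loose; origin at the centre of its underside; leave it where it stands
- flat_tin: bystander: flat oblong food tin, 63 x 105 x 26 mm, loose, lying behind the round tin (seen from the robot); origin at the centre of its underside; leave it where it lies

How it is judged:
By the outcome, as a careful person would: the job done as asked, in the order asked, and still so for the second after the job is handed in, with the robot touching nothing.
It also fails if it takes over 128 s, if anything falls off the work surface, if the arm or the gripper's body presses on something with over 40 N, if the wrist force passes 120 N, or if a joint passes its speed limit or range.

ROBOT

A 6-joint arm with a two-finger parallel gripper is mounted at the origin on a cart in front of the work surface, level with it; the furniture and walls round the work are solid. World frame = base frame: x ahead of the robot, y to its left, z up, the work surface at z = 0. Lengths are in mm, angles in rad, forces in N, time in s.
With the tool pointing down it reaches from about 350 to 775 mm from the base axis. Payload 7.3 kg.
Tool frame: the origin (TCP) lies midway between the tips of the shut fingers; the grasp point (between the pads) lies 19 mm behind it; z points along the fingers, y is the line along which they close (so a half turn about z gives the same grasp; the last joint's range is limited). The gripper opens to 92 mm and grips with 3 to 60 N. Pads are 19 mm wide; open, the fingers measure 130 mm over their backs; the gripper's body (75 mm by 190 mm) begins 47 mm behind the grasp point.
Start: joints at [-1.493, 0.342, 1.524, -0, 1.275, -0.146], TCP at [116.538, -511.922, 226.741] pointing down, gripper open.
Joint ranges: [-2.53, 2.53], [-0.77, 2.02], [0.04, 2.7], [-1, 4.14], [0.28, 2.66], [-3.11, 3.11]. Speed limits (rad/s): [2.57, 2.57, 3.14, 3.14, 3.14, 3.14].

INTERFACE

Orientations are given as [roll, pitch, yaw] about the fixed x, y, z axes, in that order (R = Rz(yaw) Ry(pitch) Rx(roll)).
In Python, from plant import monitor, optics, workorder gives the robot as it stands. The module is installed in compiled form; this text tells all that it offers.
- The arm moves only by the tool servo_tool, never from a script. Its arguments are lists of equal length, an entry for each row: "linear": the shift along the tool's x, y, z as a fraction of full scale, a list of three; "spin": the turn about the tool's z as a fraction of full scale. In form: {"linear": [[dx, dy, dz], ...], "spin": [spin, ...]}. A call has exactly 8 rows; each row shifts and turns the commanded pose from where the row before left it, along the tool's axes as they then stand; what a row does not reach is not made up. Full scale, the value 1, is 200 mm for a shift and 90 degrees for a turn. A row lasts 1/8 s, in which the tool goes at most 62.5 mm and 10.7 degrees, less where a joint would pass 70% of its speed; a pose out of reach is approached as far as the arm can. A call with a number of a shift or a turn outside -1 to 1 is refused whole. A call with a gripper value outside its range is refused whole. "hand" is the opening, from -1 (shut) to 1 (fully open), set as the call begins (left out, the last holds). The fingers move at their own pace and stop on an object; the grip force is fixed at half the most. Time passes only in rows, so rows that do not move let the fingers close, or fill a call up. It gives the time, the measured TCP pose, the force, the opening and the grip force at its end, in the units of the state.
- monitor.get_obs(): the state, without advancing time (a new reading comes with each control period).
- optics.capture(name): name is "side" or "top"; returns a dict with "frame" (400x640x3 uint8, blue, green, red), "K" (3x3 intrinsics, pixels), "D" ([k1, k2, p1, p2, k3] as OpenCV has them; the pictures are not rectified), "world_to_cam" (4x4, takes a point from world to camera coordinates). Camera axes: x right, y down, z forward; pixel columns grow to the right and rows downward; lengths in mm; the calibration is good to about 2 mm. A picture is of the moment at which its call begins. There is no depth.
- workorder.close_job(): hands the job in; it is judged then, once.
The state is a dict: "time": time; "joint_positions": joint angles; "dq": joint speeds; "tau": joint torques, N m; "tool_pos": TCP position; "tcp_rot": TCP orientation; "contact_force": force on the tool from outside, world axes, zero at the start; "moment": the same for the moment, N m; "grip_width": finger opening in mm; "finger_force": force on a finger pad.
Only numpy, scipy, OpenCV 4.12 (cv2) and the standard library are available. Lean on these libraries where they do the work, as an engineer would, in place of code of your own. Each camera call takes 0.05 s, during which the arm holds its last target. There are 200 camera calls.

## Working session

There is one attempt and no reset: what is moved stays moved. The work goes in short steps, Python scripts to look and compute and a tool call to move; the robot and the scene stay as the last step left them, time stands still between calls to the robot, and variables do not carry over. Pictures are saved under pics/ and viewed, at most 14 in all, crops included, and the job is handed in when it is done.

Besides the shell and the picture viewer there is one more tool, called after "Request:" in YAML: its name, and indented under it one key for each argument. servo_tool: Moves the arm, as the interface text tells. Shift numbers are shares of 200 mm and turn numbers shares of 90 degrees, none past 1 either way. Its arguments: {"type":"object","properties":{"linear":{"type":"array","items":{"type":"array","items":{"type":"number","minimum":-1,"maximum":1}}},"spin":{"type":"array","items":{"type":"number","minimum":-1,"maximum":1}},"hand":{"type":"number"}},"required":["linear","spin"]}

```bash
mkdir -p pics
cat > h.py <<'E'
import cv2,numpy as np
from plant import monitor,optics,workorder
def cap(n,f=None):
    d=optics.capture(n)
    if f: cv2.imwrite(f,d["frame"])
    return d
def ray(d,uv):
    p=cv2.undistortPoints(np.array(uv,float).reshape(-1,1,2),np.array(d["K"]),np.array(d["D"])).reshape(-1,2)
    T=np.array(d["world_to_cam"]);R=T[:3,:3];c=-R.T@T[:3,3]
    return c,np.c_[p,np.ones(len(p))]@R
def onz(d,uv,z):
    c,v=ray(d,uv); return c+v*((z-c[2])/v[:,2])[:,None]
def proj(d,P):
    T=np.array(d["world_to_cam"]);
    return cv2.projectPoints(np.array(P,float).reshape(-1,1,3),cv2.Rodrigues(T[:3,:3])[0],T[:3,3],np.array(d["K"]),np.array(d["D"]))[0].reshape(-1,2)
E
python3 - <<'E'
from h import *
for n in("top","side"):
    d=cap(n,f"pics/{n}0.png"); c,v=ray(d,[[320,200]]); print(n,c.round(),v.round(2)); np.savez(f"{n}0.npz",**d)
o=monitor.get_obs(); print(o)
E
```

```text
top [406. -14. 876.] [[ 0.22 -0.03 -0.98]]
side [ 420. -782.  458.] [[ 0.21  0.84 -0.5 ]]
{'time': 0.1, 'joint_positions': array([-1.49301697e+00,  3.42650418e-01,  1.52491472e+00, -1.93308482e-05,
        1.27541484e+00, -1.46005612e-01]), 'dq': array([ 5.30357229e-05,  1.59229096e-04, -3.09727744e-03,  1.33763291e-04,
       -5.64984084e-04,  6.21492944e-05]), 'tau': array([ 2.04092008e-03, -4.32001126e+01, -2.44695711e+01,  7.18359277e-02,
        5.25547145e-02, -5.16828914e-05]), 'tool_pos': array([ 116.49324624, -511.53724615,  226.11819359]), 'tcp_rot': array([-3.14021739e+00, -1.83550215e-04,  2.23790487e-01]), 'contact_force': array([ 0.1595324 , -0.61798712, -0.40870319]), 'moment': array([ 0.00781886, -0.02459201,  0.00317655]), 'finger_force': 0.0, 'grip_width': 91.70809491940427}
```

View pics/top0.png

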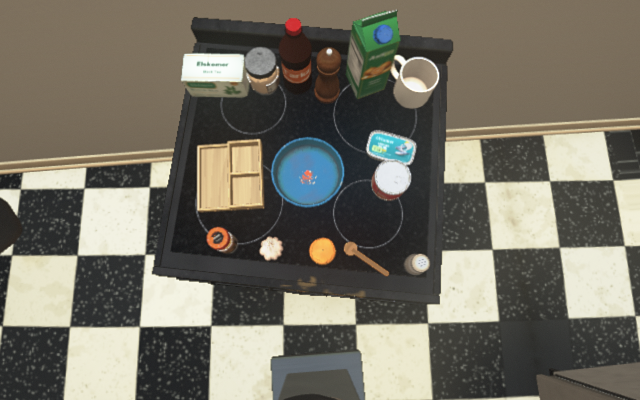

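View pics/side0.png

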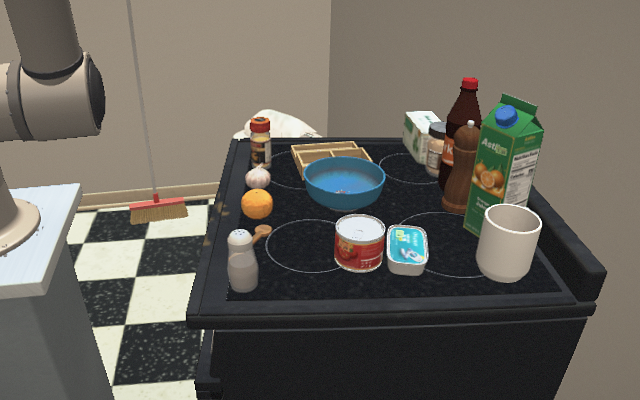

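The top view shows +x up and +y left. In pixels, the spice jar is at (220,240), garlic at (271,247), mandarin at (322,250), spoon from (350,248) to (387,274), shaker at (418,264), bowl at (308,172) and organiser at (230,176). The tins are at (391,170). The side view agrees. I'll enlarge crops for precise measuring.

Run:
```python
from h import *
t=np.load("top0.npz");s=np.load("side0.npz")
a=t["frame"][130:290,180:440]; cv2.imwrite("pics/c1.png",cv2.resize(a,None,fx=3,fy=3,interpolation=cv2.INTER_CUBIC))
a=s["frame"][105:305,215:415]; cv2.imwrite("pics/c2.png",cv2.resize(a,None,fx=3,fy=3,interpolation=cv2.INTER_CUBIC))
```

```text
(no output)
```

View pics/c1.png

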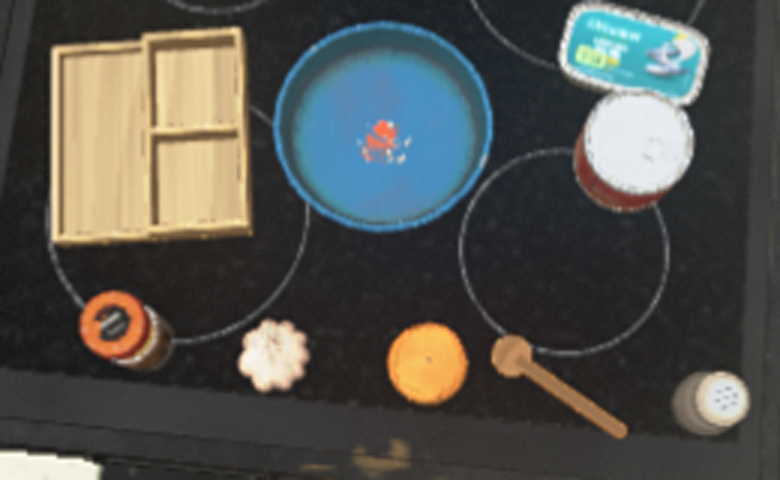

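View pics/c2.png

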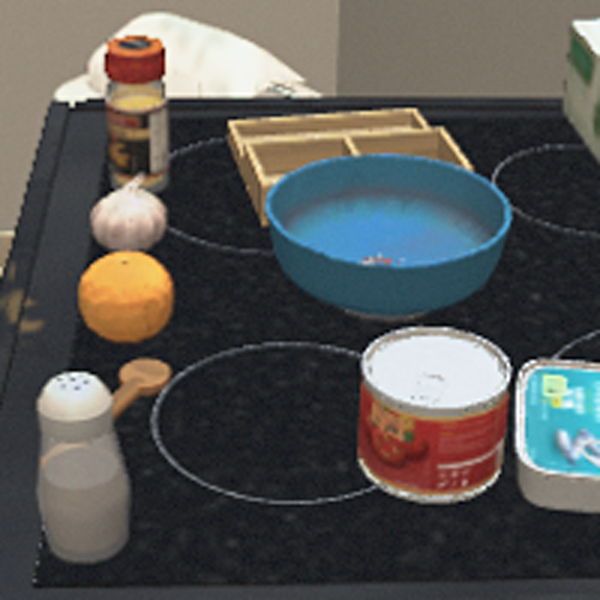

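The crops show (c1 pixels) the jar cap at (113,324), shaker top at (721,400), mandarin at (427,363), garlic at (274,356), spoon head at (512,356), spoon tail at (622,432) and bowl rim centre at (383,127). Next I'll triangulate.

Run:
```python
from h import *
t=np.load("top0.npz");s=np.load("side0.npz")
c1=lambda x,y:((x+.5)/3-.5+180,(y+.5)/3-.5+130)
c2=lambda x,y:((x+.5)/3-.5+215,(y+.5)/3-.5+105)
np.set_printoptions(suppress=True,precision=1)
for n,p,z in [("jar",(113,324),105),("salt",(721,400),84),("mand",(427,363),24),("garl",(274,356),22),("head",(512,356),9),("tail",(624,433),6),("bowl",(383,127),61),("tin",(637,143),58),("ftin",(635,52),26),
 ("oTL",(52,46),18),("oBL",(55,243),18),("oTm",(143,35),32),("oTR",(243,28),32),("oBR",(252,235),32),("div",(150,131),32),("div2",(243,131),32)]:
    print(n,onz(t,[c1(*p)],z)[0])
for n,p,z in [("jar",(135,45),105),("salt",(75,380),86),("mand",(126,296),24),("garl",(129,222),20),("head",(143,374),10),("bowl",(388,213),61),("tin",(436,372),58)]:
    print("side",n,onz(s,[c2(*p)],z)[0])
# blob centroids
H=cv2.cvtColor(t["frame"],cv2.COLOR_BGR2HSV)
m=cv2.inRange(H,(8,130,120),(25,255,255)); 
n,l,st,ce=cv2.connectedComponentsWithStats(m)
for i in range(1,n):
    if st[i,4]>40: print(st[i],ce[i])
```

```text
jar [520.3 159.8 105. ]
salt [ 446.1 -218.8   84. ]
mand [489.6 -36.2  24. ]
garl [502.3  68.2  22. ]
head [491.4 -96.2   9. ]
tail [ 432.8 -168.9    6. ]
bowl [648.5 -17.9  61. ]
tin [ 625.2 -190.5   58. ]
ftin [ 701.9 -204.    26. ]
oTL [741.4 219.7  18. ]
oBL [593.7 219.2  18. ]
oTm [739.2 149.9  32. ]
oTR [739.   77.5  32. ]
oBR [586.1  78.1  32. ]
div [666.7 146.8  32. ]
div2 [661.7  80.9  32. ]
side jar [522.  160.4 105. ]
side salt [ 448.4 -212.6   86. ]
side mand [490.1 -34.6  24. ]
side garl [503.7  66.3  20. ]
side head [491.6 -97.4  10. ]
side bowl [648. -30.  61.]
side tin [ 626.4 -196.9   58. ]
[365  62  26  16 139] [377.4  69.5]
[291  68  17  15  93] [299.6  74.9]
[207 227  21  22 260] [216.8 237.4]
[309 238  27  27 569] [322.  250.8]
[344 244  11  12  52] [348.2 249.6]
[354 250  35  26 108] [371.2 262.9]
```

```bash
cat >> h.py <<'E'
from scipy.spatial.transform import Rotation as Ro
def plan(*wps,start=None):
    """wps: (x,y,z,yaw_deg,rows); prints per-row shares in tool axes"""
    o=monitor.get_obs(); p=np.array(o["tool_pos"]); yaw=np.degrees(o["tcp_rot"][2])
    if start: p=np.array(start[:3],float); yaw=start[3]
    L=[];S=[]
    for x,y,z,yw,n in wps:
        d=(np.array([x,y,z])-p)/n; dy=(yw-yaw)/n
        for i in range(n):
            R=Ro.from_euler("xyz",[180,0,yaw],degrees=True)
            L.append((R.inv().apply(d)/200).round(3).tolist()); S.append(round(-dy/90,3)); yaw+=dy; p=p+d
    for i in range(0,len(L),8): print(L[i:i+8],S[i:i+8])
    print("max",max(np.linalg.norm(l) for l in L),max(map(abs,S)))
E
python3 -c "
from h import *
plan((503,67.5,150,90,12),(503,67.5,30,90,2),(503,67.5,4,90,2))"
```

```text
[[0.211, -0.2, 0.032], [0.232, -0.175, 0.032], [0.25, -0.148, 0.032], [0.265, -0.119, 0.032], [0.276, -0.088, 0.032], [0.284, -0.057, 0.032], [0.289, -0.025, 0.032], [0.29, 0.008, 0.032]] [np.float64(-0.071), np.float64(-0.071), np.float64(-0.071), np.float64(-0.071), np.float64(-0.071), np.float64(-0.071), np.float64(-0.071), np.float64(-0.071)]
[[0.287, 0.04, 0.032], [0.281, 0.072, 0.032], [0.271, 0.103, 0.032], [0.258, 0.133, 0.032], [-0.0, 0.0, 0.3], [-0.0, 0.0, 0.3], [0.0, -0.0, 0.065], [0.0, -0.0, 0.065]] [np.float64(-0.071), np.float64(-0.071), np.float64(-0.071), np.float64(-0.071), np.float64(0.0), np.float64(0.0), np.float64(-0.0), np.float64(-0.0)]
max 0.3 0.071
```

Request:
servo_tool:
  linear:
    - [0.211, -0.2, 0.032]
    - [0.232, -0.175, 0.032]
    - [0.25, -0.148, 0.032]
    - [0.265, -0.119, 0.032]
    - [0.276, -0.088, 0.032]
    - [0.284, -0.057, 0.032]
    - [0.289, -0.025, 0.032]
    - [0.29, 0.008, 0.032]
  spin: [-0.071, -0.071, -0.071, -0.071, -0.071, -0.071, -0.071, -0.071]

```text
time: 1.1
tool_pos: [375.9, -124.5, 175.3]
tcp_rot: [3.141, 0.0, 1.119]
contact_force: [1.0, -0.5, -0.0]
grip_width: 91.4
finger_force: 0.0
```

Request:
servo_tool:
  linear:
    - [0.287, 0.04, 0.032]
    - [0.281, 0.072, 0.032]
    - [0.271, 0.103, 0.032]
    - [0.258, 0.133, 0.032]
    - [0, 0, 0]
    - [0, 0, 0]
    - [0, 0, 0]
    - [0, 0, 0]
  spin: [-0.071, -0.071, -0.071, -0.071, 0, 0, 0, 0]

```text
time: 2.1
tool_pos: [504.9, 64.9, 150.2]
tcp_rot: [3.141, 0.0, 1.56]
contact_force: [-0.2, -0.1, 0.1]
grip_width: 91.7
finger_force: 0.0
```

```bash
python3 -c "
from h import *
plan((503,67.5,100,90,2),(503,67.5,4,90,4))
plan((503,67.5,130,90,3),(648,-2,130,90,4),(648,-2,45,90,4),start=(503,67.5,4,90))"
```

```text
[[0.006, -0.005, 0.126], [0.006, -0.005, 0.126], [0.0, -0.0, 0.12], [0.0, -0.0, 0.12], [0.0, -0.0, 0.12], [0.0, -0.0, 0.12]] [np.float64(-0.003), np.float64(-0.003), np.float64(-0.0), np.float64(-0.0), np.float64(-0.0), np.float64(-0.0)]
max 0.12624183141890805 0.003
[[0.0, 0.0, -0.21], [0.0, 0.0, -0.21], [0.0, 0.0, -0.21], [-0.087, 0.181, 0.0], [-0.087, 0.181, 0.0], [-0.087, 0.181, 0.0], [-0.087, 0.181, 0.0], [0.0, -0.0, 0.106]] [-0.0, -0.0, -0.0, -0.0, -0.0, -0.0, -0.0, -0.0]
[[0.0, -0.0, 0.106], [0.0, -0.0, 0.106], [0.0, -0.0, 0.106]] [-0.0, -0.0, -0.0]
max 0.21 0.0
```

Request:
servo_tool:
  linear:
    - [0.006, -0.005, 0.126]
    - [0.006, -0.005, 0.126]
    - [0, 0, 0.12]
    - [0, 0, 0.12]
    - [0, 0, 0.12]
    - [0, 0, 0.12]
    - [0, 0, 0]
    - [0, 0, 0]
  spin: [-0.003, -0.003, 0, 0, 0, 0, 0, 0]

```text
time: 3.1
tool_pos: [503.7, 67.9, 4.4]
tcp_rot: [3.14, 0.0, 1.571]
contact_force: [0.2, -0.3, -0.2]
grip_width: 92.1
finger_force: 0.0
```

Request:
servo_tool:
  linear:
    - [0, 0, 0]
    - [0, 0, 0]
    - [0, 0, 0]
    - [0, 0, 0]
    - [0, 0, 0]
    - [0, 0, 0]
    - [0, 0, 0]
    - [0, 0, 0]
  spin: [0, 0, 0, 0, 0, 0, 0, 0]
  hand: -1

```text
time: 4.1
tool_pos: [503.1, 68.3, 3.5]
tcp_rot: [-3.141, 0.0, 1.572]
contact_force: [-0.7, 0.2, 1.3]
grip_width: 46.1
finger_force: 30.0
```

Gripped. Lift and carry.

Request:
servo_tool:
  linear:
    - [0, 0, -0.15]
    - [0, 0, -0.25]
    - [0, 0, -0.23]
    - [-0.087, 0.181, 0]
    - [-0.087, 0.181, 0]
    - [-0.087, 0.181, 0]
    - [-0.087, 0.181, 0]
    - [0, 0, 0.1]
  spin: [0, 0, 0, 0, 0, 0, 0, 0]

```text
time: 5.1
tool_pos: [651.2, -2.9, 110.0]
tcp_rot: [3.137, 0.001, 1.57]
contact_force: [-0.9, -0.4, -0.7]
grip_width: 45.7
finger_force: 30.0
```

Request:
servo_tool:
  linear:
    - [0, 0, 0.1]
    - [0, 0, 0.1]
    - [0, 0, 0.1]
    - [0, 0, 0]
    - [0, 0, 0]
    - [0, 0, 0]
    - [0, 0, 0]
    - [0, 0, 0]
  spin: [0, 0, 0, 0, 0, 0, 0, 0]

```text
time: 6.1
tool_pos: [648.2, -1.2, 49.9]
tcp_rot: [3.141, 0.0, 1.572]
contact_force: [-0.3, 0.5, -0.2]
grip_width: 45.9
finger_force: 30.0
```

Request:
servo_tool:
  linear:
    - [0, 0, 0]
    - [0, 0, 0]
    - [0, 0, 0]
    - [0, 0, 0]
    - [0, 0, -0.1]
    - [0, 0, -0.2]
    - [0, 0, -0.2]
    - [0, 0, 0]
  spin: [0, 0, 0, 0, 0, 0, 0, 0]
  hand: 0.39

```text
time: 7.1
tool_pos: [650.1, -1.3, 153.5]
tcp_rot: [3.134, 0.001, 1.572]
contact_force: [0.8, -0.6, 0.1]
grip_width: 63.5
finger_force: 0.0
```

```bash
python3 -c "
from h import *
d=cap('top');cv2.imwrite('pics/c3.png',cv2.resize(d['frame'][130:290,180:440],None,fx=2,fy=2))
plan((490,-35.5,145,90,4),(490,-35.5,5,90,6))"
```

```text
[[-0.043, -0.199, 0.008], [-0.043, -0.199, 0.008], [-0.043, -0.199, 0.008], [-0.043, -0.199, 0.008], [0.0, -0.0, 0.117], [0.0, -0.0, 0.117], [0.0, -0.0, 0.117], [0.0, -0.0, 0.117]] [np.float64(0.0), np.float64(0.0), np.float64(0.0), np.float64(0.0), np.float64(-0.0), np.float64(-0.0), np.float64(-0.0), np.float64(-0.0)]
[[0.0, -0.0, 0.117], [0.0, -0.0, 0.117]] [np.float64(-0.0), np.float64(-0.0)]
max 0.20374984662570916 0.0
```

View pics/c3.png

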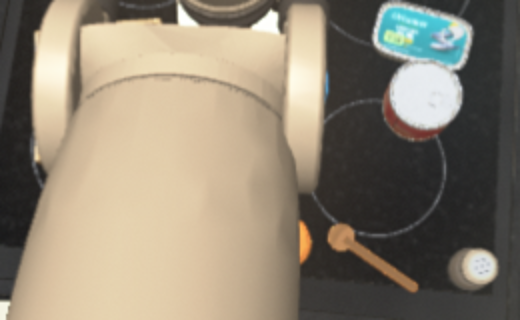

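The arm hides the bowl in this view. The spoon, shaker and tins have not moved, and the mandarin's edge is where it was. Next, the mandarin.

Request:
servo_tool:
  linear:
    - [-0.043, -0.199, 0.01]
    - [-0.043, -0.199, 0.01]
    - [-0.043, -0.199, 0.01]
    - [-0.043, -0.199, 0.01]
    - [0, 0, 0.117]
    - [0, 0, 0.117]
    - [0, 0, 0]
    - [0, 0, 0]
  spin: [0, 0, 0, 0, 0, 0, 0, 0]
  hand: 1

```text
time: 8.15
tool_pos: [488.9, -35.7, 94.7]
tcp_rot: [-3.141, -0.0, 1.572]
contact_force: [0.8, -0.5, 0.6]
grip_width: 92.0
finger_force: 0.0
```

```bash
python3 -c "
from h import *
d=cap('side')
cv2.imwrite('pics/s4.png',d['frame'])
plan((490,-35.5,5,90,4))"
```

```text
[[0.0, 0.001, 0.113], [0.0, 0.001, 0.113], [0.0, 0.001, 0.113], [0.0, 0.001, 0.113]] [np.float64(0.0), np.float64(0.0), np.float64(0.0), np.float64(0.0)]
max 0.11300442469213319 0.0
```

View pics/s4.png

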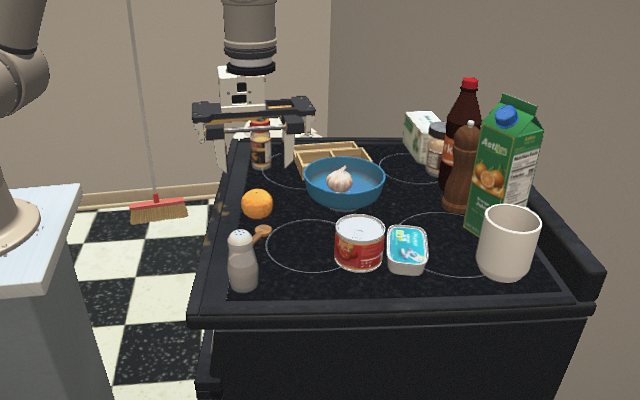

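The garlic stands in the bowl at (340,180), and the gripper is over the mandarin at (257,204).

Request:
servo_tool:
  linear:
    - [0, 0.001, 0.113]
    - [0, 0.001, 0.113]
    - [0, 0.001, 0.113]
    - [0, 0.001, 0.113]
    - [0, 0, 0]
    - [0, 0, 0]
    - [0, 0, 0]
    - [0, 0, 0]
  spin: [0, 0, 0, 0, 0, 0, 0, 0]

```text
time: 9.2
tool_pos: [490.1, -35.8, 5.1]
tcp_rot: [3.14, 0.0, 1.572]
contact_force: [0.4, 0.5, -0.0]
grip_width: 91.8
finger_force: 0.0
```

Request:
servo_tool:
  linear:
    - [0, 0, 0]
    - [0, 0, 0]
    - [0, 0, 0]
    - [0, 0, 0]
    - [0, 0, 0]
    - [0, 0, 0]
    - [0, 0, 0]
    - [0, 0, 0]
  spin: [0, 0, 0, 0, 0, 0, 0, 0]
  hand: -1

```text
time: 10.2
tool_pos: [489.6, -35.7, 4.3]
tcp_rot: [-3.141, 0.0, 1.572]
contact_force: [-0.7, -1.0, 0.6]
grip_width: 50.1
finger_force: 30.0
```

```bash
python3 -c "
from h import *
print(onz(np.load('side0.npz'),[[340,182]],35))
plan((490,-35.5,145,90,4),(648,-48,145,90,4),(648,-48,55,90,4))"
```

```text
[[648.61660008  -4.43079798  35.        ]]
[[0.0, 0.0, -0.176], [0.0, 0.0, -0.176], [0.0, 0.0, -0.176], [0.0, 0.0, -0.176], [-0.016, 0.197, 0.0], [-0.016, 0.197, 0.0], [-0.016, 0.197, 0.0], [-0.016, 0.197, 0.0]] [np.float64(0.0), np.float64(0.0), np.float64(0.0), np.float64(0.0), np.float64(0.0), np.float64(0.0), np.float64(0.0), np.float64(0.0)]
[[0.0, -0.0, 0.112], [0.0, -0.0, 0.112], [0.0, -0.0, 0.112], [0.0, -0.0, 0.112]] [np.float64(0.0), np.float64(0.0), np.float64(0.0), np.float64(0.0)]
max 0.1976486782146544 0.0
```

Request:
servo_tool:
  linear:
    - [0, 0, -0.12]
    - [0, 0, -0.2]
    - [0, 0, -0.2]
    - [0, 0, -0.18]
    - [-0.012, 0.197, 0]
    - [-0.012, 0.197, 0]
    - [-0.012, 0.197, 0]
    - [-0.012, 0.197, 0]
  spin: [0, 0, 0, 0, 0, 0, 0, 0]

```text
time: 11.2
tool_pos: [648.3, -45.2, 144.0]
tcp_rot: [-3.141, -0.0, 1.571]
contact_force: [0.4, 0.2, -0.7]
grip_width: 49.7
finger_force: 30.0
```

Request:
servo_tool:
  linear:
    - [0, 0, 0.1]
    - [0, 0, 0.12]
    - [0, 0, 0.12]
    - [0, 0, 0.09]
    - [0, 0, 0]
    - [0, 0, 0]
    - [0, 0, 0]
    - [0, 0, 0]
  spin: [0, 0, 0, 0, 0, 0, 0, 0]

```text
time: 12.2
tool_pos: [647.7, -45.2, 59.1]
tcp_rot: [3.14, 0.0, 1.572]
contact_force: [0.7, 0.1, -0.3]
grip_width: 49.9
finger_force: 30.0
```

Request:
servo_tool:
  linear:
    - [0, 0, 0]
    - [0, 0, 0]
    - [0, 0, 0]
    - [0, 0, 0]
    - [0, 0, -0.1]
    - [0, 0, -0.2]
    - [0, 0, -0.2]
    - [0, 0, 0]
  spin: [0, 0, 0, 0, 0, 0, 0, 0]
  hand: 0.3

```text
time: 13.2
tool_pos: [649.2, -45.5, 162.3]
tcp_rot: [3.134, 0.001, 1.572]
contact_force: [-0.5, -1.1, 0.2]
grip_width: 59.4
finger_force: 0.0
```

```bash
python3 -c "
from h import *
d=cap('side');cv2.imwrite('pics/s5.png',d['frame'][80:320])
plan((446,-218,165,0,9))"
```

```text
[[-0.096, -0.112, -0.003], [-0.114, -0.094, -0.003], [-0.129, -0.073, -0.003], [-0.139, -0.049, -0.003], [-0.146, -0.024, -0.003], [-0.148, 0.001, -0.003], [-0.145, 0.027, -0.003], [-0.138, 0.052, -0.003]] [np.float64(0.111), np.float64(0.111), np.float64(0.111), np.float64(0.111), np.float64(0.111), np.float64(0.111), np.float64(0.111), np.float64(0.111)]
[[-0.127, 0.075, -0.003]] [np.float64(0.111)]
max 0.14825316185498372 0.111
```

View pics/s5.png

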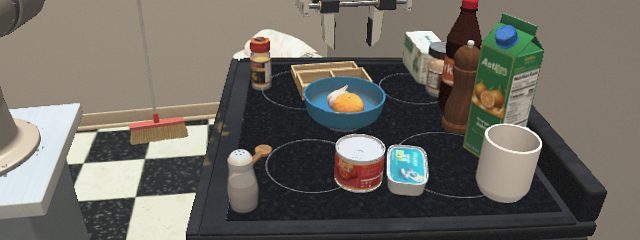

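Both are in the bowl: garlic at (338,95), mandarin at (347,103). Next, the shaker.

Request:
servo_tool:
  linear:
    - [-0.096, -0.112, 0]
    - [-0.114, -0.094, 0]
    - [-0.129, -0.073, 0]
    - [-0.139, -0.049, 0]
    - [-0.146, -0.024, 0]
    - [-0.148, 0.001, 0]
    - [-0.145, 0.027, 0]
    - [-0.138, 0.052, 0]
  spin: [0.111, 0.111, 0.111, 0.111, 0.111, 0.111, 0.111, 0.111]
  hand: 1

```text
time: 14.25
tool_pos: [466.4, -199.2, 156.9]
tcp_rot: [-3.14, 0.002, 0.171]
contact_force: [-1.0, 0.2, -0.3]
grip_width: 91.7
finger_force: 0.0
```

Request:
servo_tool:
  linear:
    - [-0.127, 0.075, 0]
    - [0, 0, 0]
    - [0, 0, 0]
    - [0, 0, 0.1]
    - [0, 0, 0.1]
    - [0, 0, 0]
    - [0, 0, 0]
    - [0, 0, 0]
  spin: [0.111, 0, 0, 0, 0, 0, 0, 0]

```text
time: 15.25
tool_pos: [446.1, -218.4, 119.1]
tcp_rot: [3.141, -0.001, 0.003]
contact_force: [-0.4, -0.2, -0.8]
grip_width: 91.9
finger_force: 0.0
```

```bash
python3 -c "
from h import *
d=cap('side');cv2.imwrite('pics/s6.png',cv2.resize(d['frame'][100:320,180:420],None,fx=2,fy=2))
plan((446,-218,34,0,4))"
```

```text
[[-0.0, -0.001, 0.106], [-0.0, -0.001, 0.106], [-0.0, -0.001, 0.106], [-0.0, -0.001, 0.106]] [np.float64(0.0), np.float64(0.0), np.float64(0.0), np.float64(0.0)]
max 0.10600471687618433 0.0
```

View pics/s6.png

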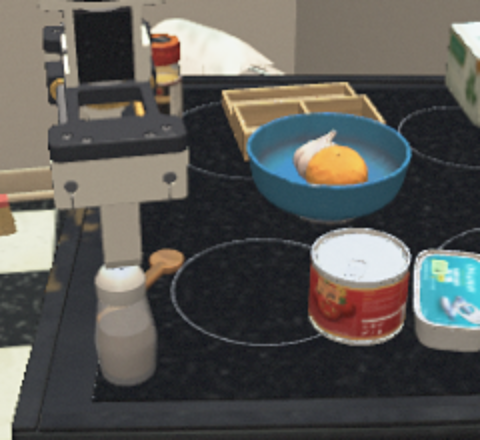

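The fingers are aligned with the shaker (columns 122 and 123). Descend and grip.

Request:
servo_tool:
  linear:
    - [0, 0, 0.106]
    - [0, 0, 0.106]
    - [0, 0, 0.106]
    - [0, 0, 0.106]
    - [0, 0, 0]
    - [0, 0, 0]
    - [0, 0, 0]
    - [0, 0, 0]
  spin: [0, 0, 0, 0, 0, 0, 0, 0]

```text
time: 16.3
tool_pos: [445.9, -218.6, 34.2]
tcp_rot: [3.141, -0.001, 0.002]
contact_force: [0.8, 0.2, -0.4]
grip_width: 92.0
finger_force: 0.0
```

Request:
servo_tool:
  linear:
    - [0, 0, 0]
    - [0, 0, 0]
    - [0, 0, 0]
    - [0, 0, 0]
    - [0, 0, 0]
    - [0, 0, 0]
    - [0, 0, 0]
    - [0, 0, 0]
  spin: [0, 0, 0, 0, 0, 0, 0, 0]
  hand: -1

```text
time: 17.3
tool_pos: [445.5, -218.4, 33.5]
tcp_rot: [3.141, -0.0, 0.002]
contact_force: [-0.2, 0.1, 0.5]
grip_width: 39.7
finger_force: 29.6
```

```bash
python3 -c "
from h import *
plan((446,-218,190,0,5),(630,111,190,0,8),(630,111,60,0,3),(630,111,42,0,3))"
```

```text
[[0.0, -0.0, -0.156], [0.0, -0.0, -0.156], [0.0, -0.0, -0.156], [0.0, -0.0, -0.156], [0.0, -0.0, -0.156], [0.115, -0.206, -0.0], [0.115, -0.206, -0.0], [0.115, -0.206, -0.0]] [np.float64(0.0), np.float64(0.0), np.float64(0.0), np.float64(0.0), np.float64(0.0), np.float64(0.0), np.float64(0.0), np.float64(0.0)]
[[0.115, -0.206, -0.0], [0.115, -0.206, -0.0], [0.115, -0.206, -0.0], [0.115, -0.206, -0.0], [0.115, -0.206, -0.0], [0.0, -0.0, 0.217], [0.0, -0.0, 0.217], [0.0, -0.0, 0.217]] [np.float64(0.0), np.float64(0.0), np.float64(0.0), np.float64(0.0), np.float64(0.0), np.float64(-0.0), np.float64(-0.0), np.float64(-0.0)]
[[0.0, 0.0, 0.03], [0.0, 0.0, 0.03], [0.0, 0.0, 0.03]] [np.float64(-0.0), np.float64(-0.0), np.float64(-0.0)]
max 0.23592583580439 0.0
```

Request:
servo_tool:
  linear:
    - [0, 0, -0.05]
    - [0, 0, -0.1]
    - [0, 0, -0.2]
    - [0, 0, -0.2]
    - [0, 0, -0.15]
    - [0, 0, -0.08]
    - [0, 0, 0]
    - [0, 0, 0]
  spin: [0, 0, 0, 0, 0, 0, 0, 0]

```text
time: 18.3
tool_pos: [445.0, -217.9, 188.9]
tcp_rot: [-3.141, 0.001, 0.002]
contact_force: [0.4, 0.3, -1.5]
grip_width: 39.8
finger_force: 29.5
```

```bash
python3 -c "
from h import *
d=cap('side');cv2.imwrite('pics/s7.png',cv2.resize(d['frame'][20:300,160:360],None,fx=2,fy=2))
print(proj(d,[[446,-218,190]]))
plan((630,111,190,0,8),(630,111,42,0,5))"
```

```text
[[233.38057505 164.34314499]]
[[0.116, -0.205, -0.001], [0.116, -0.205, -0.001], [0.116, -0.205, -0.001], [0.116, -0.205, -0.001], [0.116, -0.205, -0.001], [0.116, -0.205, -0.001], [0.116, -0.206, -0.001], [0.116, -0.206, -0.001]] [np.float64(0.0), np.float64(0.0), np.float64(0.0), np.float64(0.0), np.float64(0.0), np.float64(0.0), np.float64(0.0), np.float64(0.0)]
[[0.0, -0.0, 0.148], [0.0, -0.0, 0.148], [0.0, -0.0, 0.148], [0.0, -0.0, 0.148], [0.0, -0.0, 0.148]] [np.float64(-0.0), np.float64(-0.0), np.float64(-0.0), np.float64(-0.0), np.float64(-0.0)]
max 0.23641700446456893 0.0
```

View pics/s7.png

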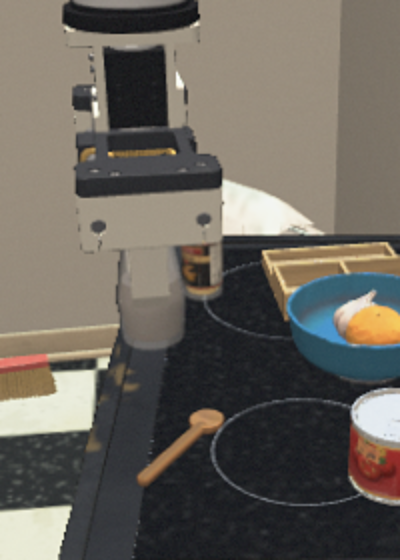

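The shaker hangs upright in the hand. I'll carry it to the near bay at (630,112).

Request:
servo_tool:
  linear:
    - [0.06, -0.12, 0]
    - [0.12, -0.22, 0]
    - [0.13, -0.23, 0]
    - [0.13, -0.23, 0]
    - [0.13, -0.23, 0]
    - [0.13, -0.23, 0]
    - [0.13, -0.23, 0]
    - [0.095, -0.16, 0]
  spin: [0, 0, 0, 0, 0, 0, 0, 0]

```text
time: 19.35
tool_pos: [629.9, 114.4, 187.9]
tcp_rot: [3.142, 0.002, 0.004]
contact_force: [0.5, -0.6, -1.6]
grip_width: 39.9
finger_force: 29.5
```

Request:
servo_tool:
  linear:
    - [0, 0, 0]
    - [0, 0, 0.1]
    - [0, 0, 0.15]
    - [0, 0, 0.15]
    - [0, 0, 0.1]
    - [0, 0, 0]
    - [0, 0, 0]
    - [0, 0, 0]
  spin: [0, 0, 0, 0, 0, 0, 0, 0]

```text
time: 20.35
tool_pos: [630.3, 111.9, 90.7]
tcp_rot: [3.142, -0.002, 0.002]
contact_force: [-0.6, -0.5, -1.2]
grip_width: 39.5
finger_force: 29.5
```

```bash
python3 -c "
from h import *
d=cap('side');cv2.imwrite('pics/s8.png',cv2.resize(d['frame'][60:230,240:440],None,fx=4,fy=3))
plan((630,112,42,0,5),(630,112,39,0,1))"
```

```text
[[-0.0, -0.0, 0.049], [-0.0, -0.0, 0.049], [-0.0, -0.0, 0.049], [-0.0, -0.0, 0.049], [-0.0, -0.0, 0.049], [-0.0, -0.0, 0.015]] [np.float64(0.0), np.float64(0.0), np.float64(0.0), np.float64(0.0), np.float64(0.0), np.float64(-0.0)]
max 0.049 0.0
```

View pics/s8.png

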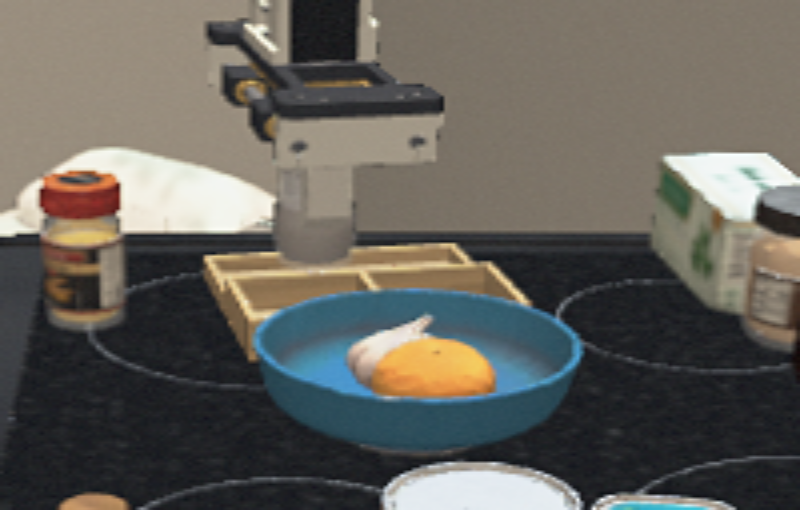

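The shaker is above the near bay (column 315 in the crop), upright. Lower it.

Request:
servo_tool:
  linear:
    - [0, 0, 0.06]
    - [0, 0, 0.06]
    - [0, 0, 0.06]
    - [0, 0, 0.04]
    - [0, 0, 0.02]
    - [0, 0, 0.015]
    - [0, 0, 0]
    - [0, 0, 0]
  spin: [0, 0, 0, 0, 0, 0, 0, 0]

```text
time: 21.4
tool_pos: [629.9, 112.1, 38.7]
tcp_rot: [3.142, -0.0, 0.002]
contact_force: [-0.3, -0.4, -1.6]
grip_width: 39.8
finger_force: 29.5
```

Request:
servo_tool:
  linear:
    - [0, 0, 0]
    - [0, 0, 0]
    - [0, 0, 0]
    - [0, 0, 0]
    - [0, 0, 0]
    - [0, 0, -0.05]
    - [0, 0, -0.1]
    - [0, 0, -0.2]
  spin: [0, 0, 0, 0, 0, 0, 0, 0]
  hand: 0.26

```text
time: 22.4
tool_pos: [628.8, 112.0, 108.3]
tcp_rot: [3.141, 0.003, 0.002]
contact_force: [0.6, -0.4, -0.4]
grip_width: 57.8
finger_force: 0.0
```

```bash
python3 -c "
from h import *
plan((630,112,190,0,3),(521,160,190,0,3),(521,160,120,0,2))"
```

```text
[[0.002, 0.0, -0.136], [0.002, 0.0, -0.136], [0.002, 0.0, -0.136], [-0.182, -0.08, 0.0], [-0.182, -0.08, 0.0], [-0.182, -0.08, 0.0], [0.0, -0.0, 0.175], [0.0, -0.0, 0.175]] [np.float64(0.0), np.float64(0.0), np.float64(0.0), np.float64(-0.0), np.float64(-0.0), np.float64(-0.0), np.float64(-0.0), np.float64(-0.0)]
max 0.19880643852752858 0.0
```

Request:
servo_tool:
  linear:
    - [0, 0, -0.136]
    - [0, 0, -0.2]
    - [0, 0, -0.1]
    - [-0.182, -0.08, 0]
    - [-0.182, -0.08, 0]
    - [-0.182, -0.08, 0]
    - [0, 0, 0]
    - [0, 0, 0]
  spin: [0, 0, 0, 0, 0, 0, 0, 0]
  hand: 1

```text
time: 23.4
tool_pos: [521.2, 159.8, 196.6]
tcp_rot: [3.142, -0.002, 0.002]
contact_force: [-0.4, 0.6, 0.4]
grip_width: 91.9
finger_force: 0.0
```

```bash
python3 -c "
from h import *
d=cap('side');cv2.imwrite('pics/s9.png',cv2.resize(d['frame'][40:240,210:410],None,fx=3,fy=3))
plan((521,160,49,0,8))"
```

```text
[[-0.0, -0.0, 0.092], [-0.0, -0.0, 0.092], [-0.0, -0.0, 0.092], [-0.0, -0.0, 0.092], [-0.0, -0.0, 0.092], [-0.0, -0.0, 0.092], [-0.0, -0.0, 0.092], [-0.0, -0.0, 0.092]] [np.float64(0.0), np.float64(0.0), np.float64(0.0), np.float64(0.0), np.float64(0.0), np.float64(0.0), np.float64(0.0), np.float64(0.0)]
max 0.092 0.0
```

View pics/s9.png

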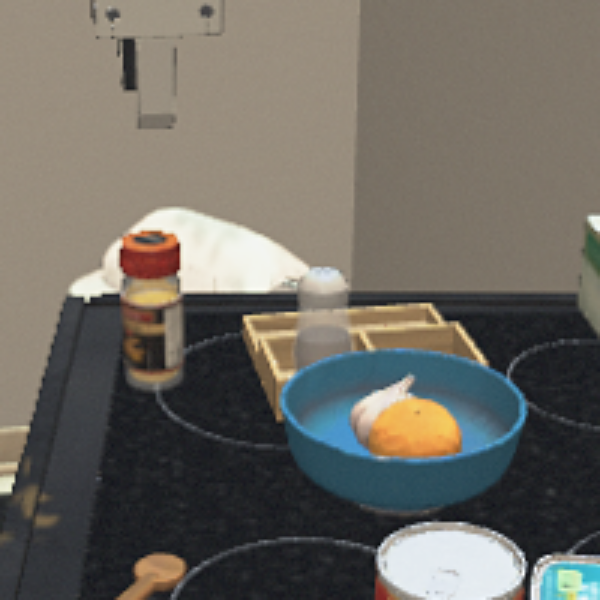

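The shaker stands upright in the near bay (crop 323,320). The gripper is over the jar (crop column 152).

Request:
servo_tool:
  linear:
    - [0, 0, 0.1]
    - [0, 0, 0.15]
    - [0, 0, 0.15]
    - [0, 0, 0.15]
    - [0, 0, 0.1]
    - [0, 0, 0.09]
    - [0, 0, 0]
    - [0, 0, 0]
  spin: [0, 0, 0, 0, 0, 0, 0, 0]

```text
time: 24.45
tool_pos: [521.4, 159.6, 48.2]
tcp_rot: [-3.142, -0.001, 0.002]
contact_force: [0.0, -0.3, 0.5]
grip_width: 91.8
finger_force: 0.0
```

Request:
servo_tool:
  linear:
    - [0, 0, 0]
    - [0, 0, 0]
    - [0, 0, 0]
    - [0, 0, 0]
    - [0, 0, 0]
    - [0, 0, 0]
    - [0, 0, 0]
    - [0, 0, 0]
  spin: [0, 0, 0, 0, 0, 0, 0, 0]
  hand: -1

```text
time: 25.45
tool_pos: [520.4, 159.9, 47.6]
tcp_rot: [3.141, 0.0, 0.002]
contact_force: [0.2, -0.2, -0.8]
grip_width: 40.3
finger_force: 29.9
```

```bash
python3 -c "
from h import *
plan((521,160,230,0,5),(708,111,230,0,5),(708,111,55,0,5))"
```

```text
[[0.001, -0.0, -0.182], [0.001, -0.0, -0.182], [0.001, -0.0, -0.182], [0.001, -0.0, -0.182], [0.001, -0.0, -0.182], [0.187, 0.049, -0.0], [0.187, 0.049, -0.0], [0.187, 0.049, -0.0]] [np.float64(0.0), np.float64(0.0), np.float64(0.0), np.float64(0.0), np.float64(0.0), np.float64(-0.0), np.float64(-0.0), np.float64(-0.0)]
[[0.187, 0.049, -0.0], [0.187, 0.049, -0.0], [-0.0, -0.0, 0.175], [-0.0, -0.0, 0.175], [-0.0, -0.0, 0.175], [-0.0, -0.0, 0.175], [-0.0, -0.0, 0.175]] [np.float64(-0.0), np.float64(-0.0), np.float64(-0.0), np.float64(-0.0), np.float64(-0.0), np.float64(-0.0), np.float64(-0.0)]
max 0.1933132173442882 0.0
```

Request:
servo_tool:
  linear:
    - [0, 0, -0.05]
    - [0, 0, -0.15]
    - [0, 0, -0.2]
    - [0, 0, -0.2]
    - [0, 0, -0.1]
    - [0.1, 0.03, 0]
    - [0.2, 0.05, 0]
    - [0.2, 0.05, 0]
  spin: [0, 0, 0, 0, 0, 0, 0, 0]

```text
time: 26.45
tool_pos: [621.5, 133.9, 188.8]
tcp_rot: [3.142, -0.001, 0.003]
contact_force: [0.1, 0.2, -0.3]
grip_width: 40.3
finger_force: 29.9
```

Request:
servo_tool:
  linear:
    - [0.2, 0.05, 0]
    - [0.15, 0.04, 0]
    - [0.085, 0.025, 0]
    - [0, 0, 0]
    - [0, 0, 0.1]
    - [0, 0, 0.15]
    - [0, 0, 0.1]
    - [0, 0, 0]
  spin: [0, 0, 0, 0, 0, 0, 0, 0]

```text
time: 27.45
tool_pos: [705.7, 111.7, 116.3]
tcp_rot: [3.141, 0.004, 0.003]
contact_force: [-0.6, -0.1, -0.4]
grip_width: 40.2
finger_force: 29.9
```

```bash
python3 -c "
from h import *
d=cap('side');cv2.imwrite('pics/s10.png',cv2.resize(d['frame'][40:240,230:430],None,fx=3,fy=3))
plan((707,111,54,0,6))"
```

```text
[[0.0, 0.001, 0.053], [0.0, 0.001, 0.053], [0.0, 0.001, 0.053], [0.0, 0.001, 0.053], [0.0, 0.001, 0.053], [0.0, 0.001, 0.053]] [np.float64(0.0), np.float64(0.0), np.float64(0.0), np.float64(0.0), np.float64(0.0), np.float64(0.0)]
max 0.05300943312279428 0.0
```

View pics/s10.png

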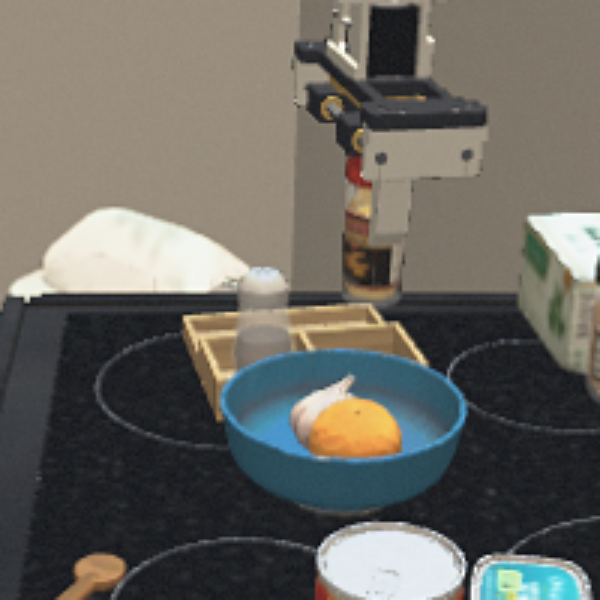

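The jar hangs upright above the far bay (crop column 372). The finger's apparent shift is parallax. Lower and release.

Request:
servo_tool:
  linear:
    - [0, 0, 0.07]
    - [0, 0, 0.09]
    - [0, 0, 0.07]
    - [0, 0, 0.05]
    - [0, 0, 0.02]
    - [0, 0, 0.015]
    - [0, 0, 0]
    - [0, 0, 0]
  spin: [0, 0, 0, 0, 0, 0, 0, 0]

```text
time: 28.5
tool_pos: [707.8, 111.3, 55.2]
tcp_rot: [3.142, -0.001, 0.002]
contact_force: [0.2, 0.6, -0.9]
grip_width: 40.4
finger_force: 29.9
```

Request:
servo_tool:
  linear:
    - [0, 0, 0]
    - [0, 0, 0]
    - [0, 0, 0]
    - [0, 0, 0]
    - [0, 0, 0]
    - [0, 0, -0.05]
    - [0, 0, -0.15]
    - [0, 0, -0.25]
  spin: [0, 0, 0, 0, 0, 0, 0, 0]
  hand: 0.26

```text
time: 29.5
tool_pos: [706.5, 111.2, 144.3]
tcp_rot: [3.141, 0.004, 0.002]
contact_force: [0.7, -0.3, 0.4]
grip_width: 57.8
finger_force: 0.0
```

```bash
python3 -c "
from h import *
plan((700,111,190,0,2),(460,-135.5,150,51,9))"
```

```text
[[-0.016, 0.001, -0.114], [-0.016, 0.001, -0.114], [-0.133, 0.137, 0.022], [-0.146, 0.123, 0.022], [-0.158, 0.108, 0.022], [-0.168, 0.092, 0.022], [-0.176, 0.075, 0.022], [-0.182, 0.057, 0.022]] [np.float64(0.001), np.float64(0.001), np.float64(-0.063), np.float64(-0.063), np.float64(-0.063), np.float64(-0.063), np.float64(-0.063), np.float64(-0.063)]
[[-0.187, 0.039, 0.022], [-0.19, 0.02, 0.022], [-0.191, 0.001, 0.022]] [np.float64(-0.063), np.float64(-0.063), np.float64(-0.063)]
max 0.19280041493731281 0.063
```

Request:
servo_tool:
  linear:
    - [0, 0, -0.15]
    - [0, 0, -0.09]
    - [-0.133, 0.137, 0]
    - [-0.146, 0.123, 0.022]
    - [-0.158, 0.108, 0.022]
    - [-0.168, 0.092, 0.022]
    - [-0.176, 0.075, 0.022]
    - [-0.182, 0.057, 0.022]
  spin: [0, 0, -0.063, -0.063, -0.063, -0.063, -0.063, -0.063]

```text
time: 30.5
tool_pos: [547.2, -54.3, 171.6]
tcp_rot: [3.14, -0.001, 0.599]
contact_force: [-0.6, -0.6, 0.5]
grip_width: 58.1
finger_force: 0.0
```

Request:
servo_tool:
  linear:
    - [-0.187, 0.039, 0.022]
    - [-0.19, 0.02, 0.022]
    - [-0.191, 0.001, 0.022]
    - [0, 0, 0.15]
    - [0, 0, 0.1]
    - [0, 0, 0]
    - [0, 0, 0]
    - [0, 0, 0]
  spin: [-0.063, -0.063, -0.063, 0, 0, 0, 0, 0]

```text
time: 31.5
tool_pos: [468.8, -135.8, 108.6]
tcp_rot: [3.14, -0.0, 0.893]
contact_force: [0.1, 0.2, 0.2]
grip_width: 57.6
finger_force: 0.0
```

```bash
python3 -c "
from h import *
d=cap('side');cv2.imwrite('pics/s11.png',cv2.resize(d['frame'][60:280,210:410],None,fx=2.7,fy=2.7))
t=np.load('top0.npz');f=t['frame']
H=cv2.cvtColor(f,cv2.COLOR_BGR2HSV);m=cv2.inRange(H,(5,70,70),(25,255,255));m[:,:338]=0;m[:,395:]=0;m[:238]=0;m[282:]=0
y,x=np.nonzero(m);P=onz(t,np.c_[x,y],6)[:,:2]
# handle pixels: exclude near the head centre
h=P[np.hypot(*(P-[491.4,-96.5]).T)>22]
l=cv2.fitLine(h.astype(np.float32),cv2.DIST_HUBER,0,.01,.01).ravel();print(len(P),len(h),l,np.degrees(np.arctan2(l[1],l[0])))
dd=l[:2]*np.sign(l[0]);s=(P-l[2:])@dd;print(s.min(),s.max(),'centre',l[2:]+dd*(s.min()+s.max())/2, dd)
print(monitor.get_obs()['tool_pos'])"
```

```text
410 217 [   0.63817644    0.7698901   454.5199     -141.64723   ] 50.34402
-36.55338215465254 74.0581117588769 centre [ 466.48721489 -127.20997149] [0.63817644 0.7698901 ]
[ 468.66063698 -135.74320844  108.42452701]
```

View pics/s11.png

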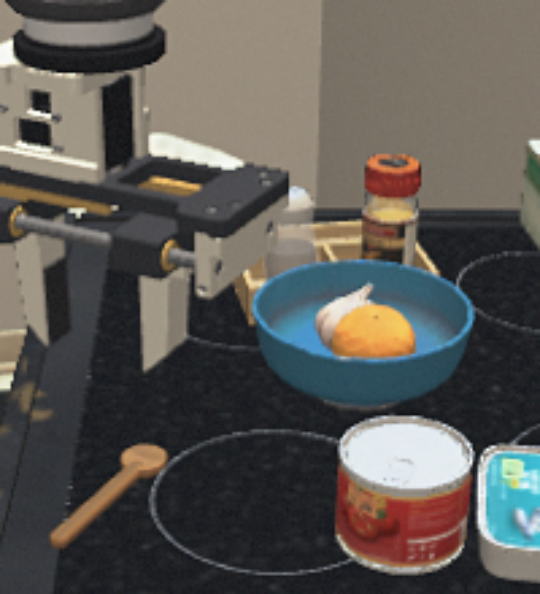

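The jar (392,205) and shaker (292,225) stand in their bays, and the spoon is unmoved. The fitted spoon centre is (466.5, -127.2) at 50.4°.

```bash
python3 -c "
from h import *
plan((460.1,-134.9,60,50.4,3),(460.1,-134.9,2.5,50.4,4))"
```

```text
[[-0.008, -0.012, 0.081], [-0.008, -0.012, 0.081], [-0.008, -0.012, 0.081], [-0.0, -0.0, 0.072], [-0.0, -0.0, 0.072], [-0.0, -0.0, 0.072], [-0.0, -0.0, 0.072]] [np.float64(0.003), np.float64(0.003), np.float64(0.003), np.float64(-0.0), np.float64(-0.0), np.float64(-0.0), np.float64(-0.0)]
max 0.08227393268830657 0.003
```

Request:
servo_tool:
  linear:
    - [-0.008, -0.012, 0.08]
    - [-0.008, -0.012, 0.08]
    - [-0.008, -0.012, 0.08]
    - [0, 0, 0.09]
    - [0, 0, 0.09]
    - [0, 0, 0.07]
    - [0, 0, 0.03]
    - [0, 0, 0]
  spin: [0.003, 0.003, 0.003, 0, 0, 0, 0, 0]

```text
time: 32.55
tool_pos: [459.5, -134.8, 3.5]
tcp_rot: [-3.141, 0.0, 0.879]
contact_force: [0.2, -0.3, -0.5]
grip_width: 57.7
finger_force: 0.0
```

Request:
servo_tool:
  linear:
    - [0, 0, 0]
    - [0, 0, 0]
    - [0, 0, 0.004]
    - [0, 0, 0]
    - [0, 0, 0]
    - [0, 0, 0]
    - [0, 0, 0]
    - [0, 0, 0]
  spin: [0, 0, 0, 0, 0, 0, 0, 0]
  hand: -1

```text
time: 33.55
tool_pos: [459.5, -134.8, 2.7]
tcp_rot: [3.142, 0.0, 0.879]
contact_force: [-1.1, 0.8, 0.5]
grip_width: 9.9
finger_force: 30.0
```

```bash
python3 -c "
from h import *
plan((460,-135,180,50,4),(649,185,180,0,9))"
```

```text
[[0.0, 0.001, -0.222], [0.0, 0.001, -0.222], [0.0, 0.001, -0.222], [0.0, 0.001, -0.222], [0.204, -0.034, -0.0], [0.199, -0.053, -0.0], [0.193, -0.072, -0.0], [0.185, -0.091, -0.0]] [np.float64(0.001), np.float64(0.001), np.float64(0.001), np.float64(0.001), np.float64(0.062), np.float64(0.062), np.float64(0.062), np.float64(0.062)]
[[0.176, -0.108, -0.0], [0.164, -0.125, -0.0], [0.152, -0.14, -0.0], [0.137, -0.154, -0.0], [0.122, -0.167, -0.0]] [np.float64(0.062), np.float64(0.062), np.float64(0.062), np.float64(0.062), np.float64(0.062)]
max 0.2220022522408275 0.062
```

```bash
python3 -c "
from h import *
plan((460,-135,180,50,4),(652,187,180,-8,10),(652,187,60,-8,4))"
```

```text
[[0.0, 0.001, -0.222], [0.0, 0.001, -0.222], [0.0, 0.001, -0.222], [0.0, 0.001, -0.222], [0.185, -0.03, -0.0], [0.181, -0.048, -0.0], [0.175, -0.067, -0.0], [0.168, -0.084, -0.0]] [np.float64(0.001), np.float64(0.001), np.float64(0.001), np.float64(0.001), np.float64(0.064), np.float64(0.064), np.float64(0.064), np.float64(0.064)]
[[0.158, -0.1, -0.0], [0.147, -0.116, -0.0], [0.135, -0.13, -0.0], [0.121, -0.143, -0.0], [0.106, -0.155, -0.0], [0.09, -0.165, -0.0], [-0.0, 0.0, 0.15], [-0.0, 0.0, 0.15]] [np.float64(0.064), np.float64(0.064), np.float64(0.064), np.float64(0.064), np.float64(0.064), np.float64(0.064), np.float64(0.0), np.float64(0.0)]
[[-0.0, 0.0, 0.15], [-0.0, 0.0, 0.15]] [np.float64(0.0), np.float64(0.0)]
max 0.2220022522408275 0.064
```

Request:
servo_tool:
  linear:
    - [0, 0, -0.05]
    - [0, 0, -0.15]
    - [0, 0, -0.25]
    - [0, 0, -0.25]
    - [0, 0, -0.18]
    - [0, 0, 0]
    - [0, 0, 0]
    - [0, 0, 0]
  spin: [0, 0, 0, 0, 0, 0, 0, 0]

```text
time: 34.55
tool_pos: [458.7, -134.4, 177.5]
tcp_rot: [-3.139, 0.001, 0.879]
contact_force: [0.3, -0.1, 0.1]
grip_width: 9.7
finger_force: 30.0
```

Request:
servo_tool:
  linear:
    - [0.185, -0.03, 0]
    - [0.181, -0.048, 0]
    - [0.175, -0.067, 0]
    - [0.168, -0.084, 0]
    - [0.158, -0.1, 0]
    - [0.147, -0.116, 0]
    - [0.135, -0.13, 0]
    - [0.121, -0.143, 0]
  spin: [0.064, 0.064, 0.064, 0.064, 0.064, 0.064, 0.064, 0.064]

```text
time: 35.55
tool_pos: [610.8, 125.0, 177.0]
tcp_rot: [3.141, 0.003, 0.071]
contact_force: [0.4, -1.0, -0.2]
grip_width: 9.8
finger_force: 30.0
```

Request:
servo_tool:
  linear:
    - [0.106, -0.155, 0]
    - [0.09, -0.165, 0]
    - [0, 0, 0]
    - [0, 0, 0.1]
    - [0, 0, 0.15]
    - [0, 0, 0.1]
    - [0, 0, 0]
    - [0, 0, 0]
  spin: [0.064, 0.064, 0, 0, 0, 0, 0, 0]

```text
time: 36.55
tool_pos: [648.8, 188.5, 109.3]
tcp_rot: [3.142, -0.001, -0.127]
contact_force: [0.3, -0.2, 0.2]
grip_width: 9.4
finger_force: 30.0
```

```bash
python3 -c "
from h import *
d=cap('side');cv2.imwrite('pics/s12.png',cv2.resize(d['frame'][60:210,250:410],None,fx=4,fy=4))
plan((652,187,50,-8,4),(652,187,32,-8,4))"
```

```text
[[0.004, 0.002, 0.075], [0.004, 0.002, 0.075], [0.004, 0.002, 0.075], [0.004, 0.002, 0.075], [-0.0, -0.0, 0.022], [-0.0, -0.0, 0.022], [-0.0, -0.0, 0.022], [-0.0, -0.0, 0.022]] [np.float64(0.002), np.float64(0.002), np.float64(0.002), np.float64(0.002), np.float64(-0.0), np.float64(-0.0), np.float64(-0.0), np.float64(-0.0)]
max 0.07513321502504734 0.002
```

```bash
python3 -c "
from h import *
d=cap('side');f=d['frame'];H=cv2.cvtColor(f,cv2.COLOR_BGR2HSV)
m=cv2.inRange(H,(0,150,90),(10,255,255))|cv2.inRange(H,(172,150,90),(180,255,255))
n,l,st,ce=cv2.connectedComponentsWithStats(m)
for i in range(1,n):
    if st[i,4]>30: print(st[i],ce[i],onz(d,[ce[i]],97)[0])
print(proj(d,[[708,111,97],[652,187,109]]))"
```

```text
[462  78  16  11 158] [469.64556962  82.9556962 ] [1108.31007954  369.96188248   97.        ]
[345 119  21  14 199] [354.94472362 126.73869347] [707.79980316 108.16786868  97.        ]
[445 135   9  12  65] [448.8        140.98461538] [865.95412451   6.8839371   97.        ]
[442 147  12  19  99] [447.07070707 156.55555556] [829.87961944 -59.17797854  97.        ]
[154 194   5   9  39] [155.71794872 198.35897436] [ 332.37034849 -117.42559793   97.        ]
[334 234  50  35 839] [358.74493445 253.43146603] [ 588.08198506 -307.79616244   97.        ]
[[354.63614488 126.22833644]
 [319.29277141 109.71684555]]
```

The jar is at x≈708, as planned. Lower the spoon in two stages.

Request:
servo_tool:
  linear:
    - [0.004, 0.002, 0.075]
    - [0.004, 0.002, 0.075]
    - [0.004, 0.002, 0.075]
    - [0.004, 0.002, 0.065]
    - [0, 0, 0.03]
    - [0, 0, 0.02]
    - [0, 0, 0]
    - [0, 0, 0]
  spin: [0, 0, 0, 0, 0, 0, 0, 0]

```text
time: 37.65
tool_pos: [651.8, 187.1, 41.2]
tcp_rot: [-3.141, -0.001, -0.126]
contact_force: [0.1, 0.4, -0.2]
grip_width: 9.9
finger_force: 30.0
```

Request:
servo_tool:
  linear:
    - [0, 0, 0.02]
    - [0, 0, 0.015]
    - [0, 0, 0.01]
    - [0, 0, 0]
    - [0, 0, 0]
    - [0, 0, 0]
    - [0, 0, 0]
    - [0, 0, 0]
  spin: [0, 0, 0, 0, 0, 0, 0, 0]

```text
time: 38.65
tool_pos: [651.5, 187.0, 31.7]
tcp_rot: [3.142, -0.0, -0.127]
contact_force: [0.2, 0.1, -0.3]
grip_width: 9.7
finger_force: 30.0
```

Request:
servo_tool:
  linear:
    - [0, 0, 0]
    - [0, 0, 0]
    - [0, 0, 0]
    - [0, 0, 0]
    - [0, 0, 0]
    - [0, 0, -0.05]
    - [0, 0, -0.15]
    - [0, 0, -0.25]
  spin: [0, 0, 0, 0, 0, 0, 0, 0]
  hand: -0.5

```text
time: 39.65
tool_pos: [650.4, 186.8, 121.5]
tcp_rot: [3.14, 0.003, -0.127]
contact_force: [0.7, -0.3, 0.7]
grip_width: 23.2
finger_force: 0.0
```

Request:
servo_tool:
  linear:
    - [0, 0, -0.25]
    - [0, 0, -0.1]
    - [-0.1, 0.25, 0]
    - [-0.1, 0.25, 0]
    - [-0.1, 0.25, 0]
    - [-0.1, 0.25, 0]
    - [-0.1, 0.25, 0]
    - [-0.1, 0.25, 0]
  spin: [0, 0, 0, 0, 0, 0, 0, 0]

```text
time: 40.65
tool_pos: [493.8, -96.9, 192.7]
tcp_rot: [3.141, -0.002, -0.126]
contact_force: [-0.1, -0.2, -0.3]
grip_width: 22.8
finger_force: 0.0
```

Request:
servo_tool:
  linear:
    - [-0.1, 0.25, 0]
    - [0, 0, 0]
    - [0, 0, 0]
    - [0, 0, 0]
    - [0, 0, 0]
    - [0, 0, 0]
    - [0, 0, 0]
    - [0, 0, 0]
  spin: [0, 0, 0, 0, 0, 0, 0, 0]

```text
time: 41.65
tool_pos: [468.5, -142.5, 191.7]
tcp_rot: [3.142, 0.0, -0.126]
contact_force: [0.8, 0.4, -0.2]
grip_width: 22.9
finger_force: 0.0
```

```bash
python3 -c "
from h import *
d=cap('top');s=cap('side')
a=cv2.resize(d['frame'][120:240,180:430],None,fx=3,fy=3);b=cv2.resize(s['frame'][110:220,250:500],(750,230))
cv2.imwrite('pics/f.png',np.vstack([a,b]))"
```

```text
(no output)
```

View pics/f.png

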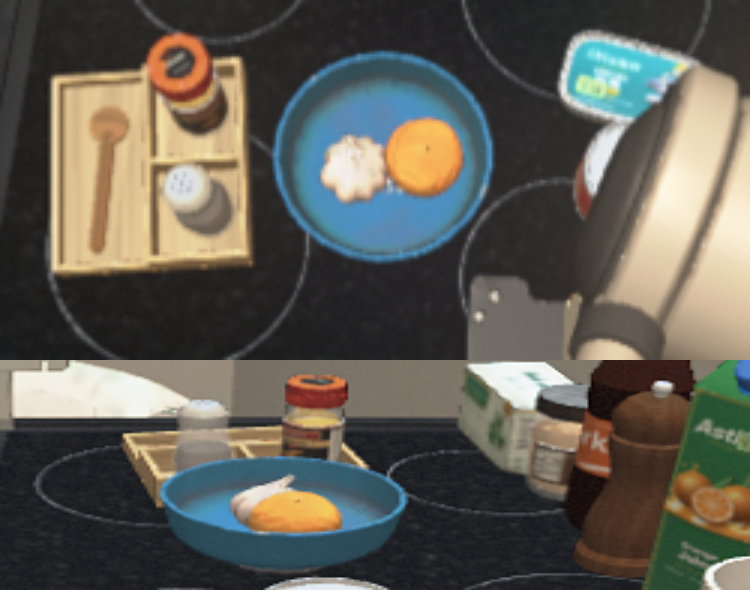

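Everything is in place. The spoon lies flat in the long bay from (108,125) to (97,247). The jar (185,80) and shaker (190,190) stand upright in their bays, and the garlic and mandarin are in the bowl. The tins have not moved and the gripper is clear, so I'm handing in.

```bash
python3 -c "
from plant import workorder
print(workorder.close_job())"
```

```text
the job is handed in; nothing more can be done
None
```

Job handed in at about 42 s: the garlic and mandarin are in the bowl, the shaker and jar stand upright in their bays, and the spoon lies flat in the long bay, let go from about 25 mm up so the gripper cleared the shaker; both tins were left alone, and no verdict was returned.

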